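Clamp the jam jar and unscrew its tight lid

TASK

Get the tight lid off the jam jar: first slide the vice's loose jaw along its rails until the square jar is held snug and flush between the two jaws, then unscrew the red lid anticlockwise and stop turning as soon as its thread lets go. Lift the lid straight up and finish still holding it in the gripper, level, just above the open jar and clear of it, with the jar left standing in the closed jaws; leave the mug, salt shaker, egg cup and teaspoon alone.

Things in the scene. Friction and masses are not known exactly. Their poses are not given: they have to be found in the camera images.
- vice: Wooden jar vice fixed to the worktop: base 130 x 290 mm, top 18 mm high, a fixed upright jaw at its +y end. Origin: centre of its underside, z up. Its y axis runs along the rails from the sliding jaw to the fixed jaw, whose flat face (104 mm wide) is at y = +115 mm, x = 0. Both jaws reach at most 64 mm above the worktop.
- jaw (a joint): Travel of the sliding jaw in m: 0 = wide open (135 mm between the faces), larger = nearer the fixed jaw; gap = 0.135 minus this; about 0.075 with the jar flush between, 0.095 at the end of travel. Stiff: about 9 N moves it, up to 18 N when pressing the jar home, and it stays where it is left.
- jaw_knob (a point): Middle of the black knob on the sliding jaw: 28 mm across, 78 mm above the worktop (top at 90, underside at 60 mm), on a 17 mm steel stem above the jaw's carriage, whose top is 36 mm high. The jaw's face is 60 mm from the knob's axis towards the fixed jaw. Axes as the vice's.
- jar: Loose square glass jar of dark red jam, about 0.34 kg: body 60 x 60 mm, 64 mm high, then shoulder and round neck; rim 88 mm above its underside. Stands on the vice's base between the jaws, clear of them and a little turned; unclamped, it turns with the lid. Origin: centre of its underside; z up; x, y square to its sides.
- lid: Red metal twist-off lid on the jar, 56 mm across, 17 mm high, 45 g. Origin: centre of its skirt's lower edge, z up. Tight: origin about 76 mm above the jar's underside (under the skirt 3 mm of neck, then the shoulder), x axis within 0.12 rad of the jar's x. Takes 0.15 to 0.3 N m to turn.
- mug_cream: Bystander: striped cream mug 83 x 115 x 86 mm, upright; origin at the centre of its underside.
- salt: Bystander: salt shaker 44 mm across, 90 mm high, upright; origin at the centre of its underside.
- egg_cup: Bystander: pale blue egg cup 49 mm across, 64 mm high, upright; origin at the centre of its underside.
- teaspoon: Bystander: steel teaspoon 137 mm long lying on a round wooden board; origin under its middle.
- jar_rim (a point): Centre of the jar's mouth, on the rim. Three threads on the neck hold the lid's lugs; a springy seal in the lid pushes it up with 10 to 13 N (felt in the gripper at release). Turned anticlockwise (from above) the lid rises about 1 mm, lets go after 1.0 to 1.25 rad, pops up 2 mm and lifts off freely; past about 1.55 rad stops block it. Lifted sooner, it takes the jar along.
Things that resemble listed ones, but are neither listed nor needed, are in the scene too. There is more than one size of the lid; the job needs the middle-sized.

How it is judged:
By the outcome, as a careful person would: the job done as asked, in the order asked, and still so for the second after the job is handed in, while the arm keeps its last pose, push and grip.
It also fails if it takes over 48 s, if anything falls off the work surface, if the arm or the gripper's body presses on something with over 40 N, if the wrist force passes 120 N, or if a joint passes its speed limit or range.

ROBOT

A 6-joint arm with a two-finger parallel gripper is mounted at the origin on a cart in front of the work surface, level with it; the furniture and walls round the work are solid. World frame = base frame: x ahead of the robot, y to its left, z up, the work surface at z = 0. Lengths are in m, angles in rad, forces in N, time in s.
With the tool pointing down it reaches from about 0.375 to 0.925 m from the base axis. Payload 5.7 kg.
Tool frame: the origin (TCP) lies midway between the tips of the shut fingers; the grasp point (between the pads) lies 19 mm behind it; z points along the fingers, y is the line along which they close (so a half turn about z gives the same grasp; the last joint's range is limited). The gripper opens to 88 mm and grips with 3 to 60 N. Pads are 20 mm wide; open, the fingers measure 115 mm over their backs; the gripper's body (75 mm by 178 mm) begins 61 mm behind the grasp point.
Start: joints at [-1.413, 0.359, 1.51, -0, 1.272, -0.115], TCP at [0.162, -0.578, 0.223] pointing down, gripper open.
Joint ranges: [-2.97, 2.97], [-1.01, 2.36], [0.21, 2.38], [-0.96, 4.11], [0.2, 2.71], [-2.98, 2.98]. Speed limits (rad/s): [2.39, 2.39, 3.14, 3.14, 3.14, 3.14].

INTERFACE

Orientations are given as a 3x3 rotation matrix whose columns are the frame's x, y, z axes.
In Python, from rig import ctrl gives the robot as it stands.
- The arm moves only by the shell command python3 -m jog 'ROWS' [OPENING] [FORCE]. ROWS is JSON, a list of rows, each an object of numbers: "tx", "ty", "tz": the shift along the world's x, y, z in m; "rx", "ry", "rz": the turn, a rotation vector about the world's x, y, z in rad. A call has 1 to 20 rows; each row shifts and turns the commanded pose from where the row before left it; what a row does not reach is not made up. A row lasts 1/10 s, in which the tool goes at most 50 mm and 8.59 degrees, less where a joint would pass 70% of its speed; a pose out of reach is approached as far as the arm can. A call is refused whole if a number of a shift passes 0.05 or a number of a turn 0.15, either way. A call with a gripper value outside its range is refused whole. OPENING is the closure in counts, from 0 (fully open) to 255 (shut), set as the call begins (- or left out, the last holds). The fingers move at their own pace and stop on an object; FORCE is the grip in N (left out, the last holds). Time passes only in rows, so rows that do not move let the fingers close. It gives the time, the measured TCP pose, the force, the opening and the grip force at its end, in the units of the state.
- ctrl.read_state(): the state, without advancing time (a new reading comes with each control period).
- ctrl.capture(name): name is "scene" or "top"; returns the picture (400x640x3 uint8, red, green, blue); there is no depth.
- ctrl.camera_info(name): a dict with "mtx" (3x3 intrinsics, pixels), "world_to_cam" (4x4, takes a point from world to camera coordinates). Camera axes: x right, y down, z forward; pixel columns grow to the right and rows downward; lengths in m; the calibration is good to about 2 mm. A picture is of the moment at which its call begins. camera_info takes no time and is no camera call.
- ctrl.job_done(): hands the job in; it is judged then, once.
The state is a dict: "time_s": time; "q": joint angles; "qd": joint speeds; "joint_efforts": joint torques, N m; "ee_pos": TCP position; "tool_rot": TCP orientation; "force": force on the tool from outside, world axes, zero at the start; "torque": the same for the moment, N m; "opening": finger opening in m; "grip_force": force on a finger pad.
Only numpy, scipy, OpenCV 4.12 (cv2) and the standard library are available. Lean on these libraries where they do the work, as an engineer would, in place of code of your own. Each camera call takes 0.05 s, during which the arm holds its last target. There are 200 camera calls.

## Working session

There is one attempt and no reset: what is moved stays moved. The work goes in short steps, Python scripts to look and compute and a shell command to move; the robot and the scene stay as the last step left them, time stands still between calls to the robot, and variables do not carry over. Pictures are saved under pics/ and viewed, at most 10 in all, crops included, and the job is handed in when it is done.

```bash
mkdir -p pics; ls
python3 - <<'E'
from rig import ctrl
import cv2,numpy as np
for n in("scene","top"):
    im=ctrl.capture(n); cv2.imwrite(f"pics/{n}0.png",im[:,:,::-1])
    c=ctrl.camera_info(n); print(n,np.round(c["mtx"],1).tolist(),np.round(c["world_to_cam"],3).tolist())
s=ctrl.read_state(); print(s["time_s"],s["tool_rot"],s["opening"])
E
```

```text
pics
scene [[514.2, 0.0, 314.2], [0.0, 514.2, 185.7], [0.0, 0.0, 1.0]] [[-0.843, -0.538, 0.005, 0.497], [-0.247, 0.378, -0.892, 0.239], [0.478, -0.753, -0.452, 1.193], [0.0, 0.0, 0.0, 1.0]]
top [[424.4, 0.0, 316.5], [0.0, 424.4, 201.8], [0.0, 0.0, 1.0]] [[-0.014, -1.0, -0.011, 0.032], [-0.987, 0.016, -0.158, 0.594], [0.158, 0.009, -0.987, 1.248], [0.0, 0.0, 0.0, 1.0]]
0.1 [[ 9.63027144e-01  2.69404243e-01 -2.70048036e-04]
 [ 2.69404313e-01 -9.63025733e-01  1.65946310e-03]
 [ 1.87003193e-04 -1.67086012e-03 -9.99998587e-01]] 0.08777091819117716
```

View pics/scene0.png

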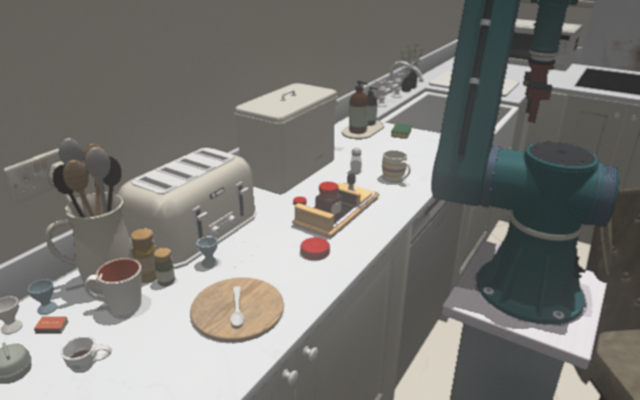

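View pics/top0.png

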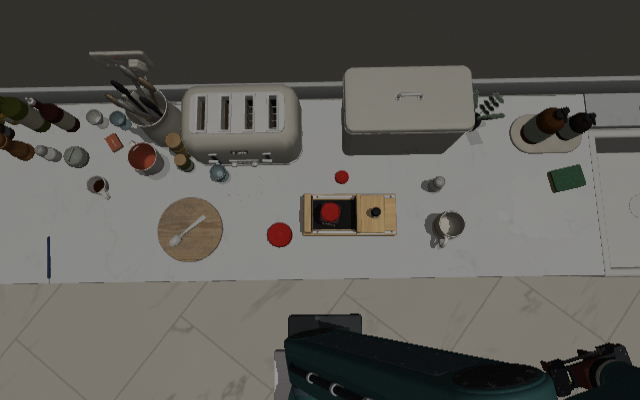

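The top view shows the lid at about (331,212), the knob at (375,212), and the vice spanning columns 300–397. The salt is at (436,184) and the mug at (448,227). Next I measure these.

```bash
cat > h.py <<'E'
from rig import ctrl
import cv2,numpy as np
def pt(n,uv,z):
    c=ctrl.camera_info(n);W=np.array(c["world_to_cam"]);K=np.array(c["mtx"])
    d=W[:3,:3].T@np.linalg.inv(K)@np.array([uv[0],uv[1],1.]);o=-W[:3,:3].T@W[:3,3]
    return (o+d*(z-o[2])/d[2])
def blobs(mask,amin=15):
    k,l,s,c=cv2.connectedComponentsWithStats(mask.astype(np.uint8));return [(s[i],c[i],l==i) for i in range(1,k) if s[i,4]>=amin]
def red(im):
    h=cv2.cvtColor(im,cv2.COLOR_RGB2HSV);return ((h[...,0]<8)|(h[...,0]>172))&(h[...,1]>170)&(h[...,2]>90)
E
python3 - <<'E'
from h import *
im=cv2.imread("pics/top0.png")[:,:,::-1].copy()
for s,c,m in blobs(red(im)):
    (u,v),(a,b),t=cv2.fitEllipse(max(cv2.findContours(m.astype(np.uint8),0,1)[0],key=len)) if s[4]>30 else ((c[0],c[1]),(0,0),0)
    print("red",s,np.round(c,1),round(u,1),round(v,1),round(a,1),round(b,1),pt("top",c,.111).round(4),pt("top",c,.017).round(4))
h=cv2.cvtColor(im,cv2.COLOR_RGB2HSV)
cr=np.zeros(h.shape[:2],bool);cr[185:245,295:405]=1
wood=(h[...,0]>8)&(h[...,0]<28)&(h[...,1]>70)&(h[...,2]>90)&cr
p=np.argwhere(wood)[:,::-1].astype(np.float32)
r=cv2.minAreaRect(p);print("wood",r,[pt("top",q,.03).round(4) for q in cv2.boxPoints(r)])
dk=(im.max(2)<60)&cr; dk[:,:360]=0
for s,c,m in blobs(dk,10): print("knob",s,c,pt("top",c,.085).round(4))
cv2.imwrite("pics/t0c.png",cv2.resize(im[170:260,290:470,::-1],None,fx=4.4,fy=4.4,interpolation=cv2.INTER_CUBIC))
sc=cv2.imread("pics/scene0.png");cv2.imwrite("pics/s0c.png",cv2.resize(sc[140:270,280:420],None,fx=4.5,fy=4.5,interpolation=cv2.INTER_CUBIC))
E
```

```text
red [144 155  11  13  94] [149.  160.6] 149.0 160.5 7.5 14.1 [0.7162 0.5159 0.111 ] [0.7414 0.555  0.017 ]
red [336 171  12  12 114] [341.6 176.3] 341.6 176.3 10.9 11.5 [ 0.6589 -0.0525  0.111 ] [ 0.6797 -0.0574  0.017 ]
red [321 203  19  18 260] [329.9 211.3] 329.9 211.3 17.2 17.5 [ 0.5563 -0.0162  0.111 ] [ 0.5691 -0.0184  0.017 ]
red [268 223  23  23 424] [279.  234.1] 279.0 234.1 22.2 22.6 [0.4925 0.131  0.111 ] [0.5004 0.1402 0.017 ]
wood ((349.5, 214.0), (40.0, 93.0), 90.0) [array([0.6227, 0.0642, 0.03  ]), array([ 0.618 , -0.2238,  0.03  ]), array([ 0.4941, -0.2184,  0.03  ]), array([0.4985, 0.0654, 0.03  ])]
knob [371 208  10   9  76] [375.15789474 211.96052632] [ 0.5556 -0.1502  0.085 ]
```

View pics/t0c.png

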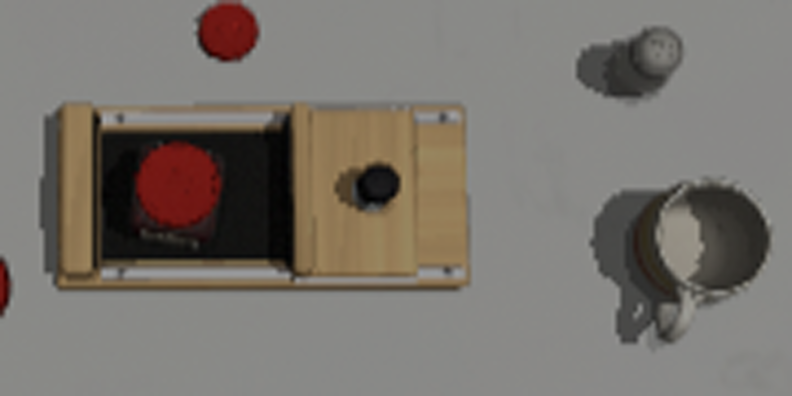

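View pics/s0c.png

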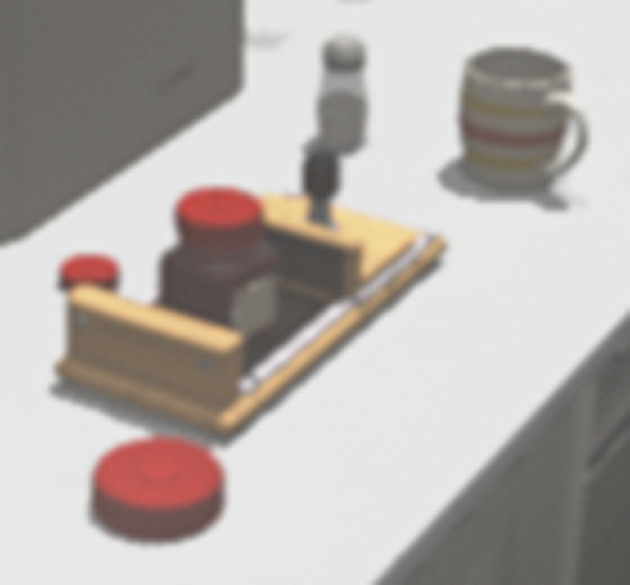

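The vice is nearly square to the world (yaw about −0.015). The knob is at (0.556, −0.150) and the lid at (0.556, −0.016). I'll move above the knob with the fingers closing along y and only part open.

```bash
python3 -m jog '[{"tx":0.025,"ty":0.027,"rz":-0.03},{"tx":0.025,"ty":0.027,"rz":-0.03},{"tx":0.025,"ty":0.027,"rz":-0.03},{"tx":0.025,"ty":0.027,"rz":-0.03},{"tx":0.025,"ty":0.027,"rz":-0.03},{"tx":0.025,"ty":0.027,"rz":-0.03},{"tx":0.025,"ty":0.027,"rz":-0.03},{"tx":0.025,"ty":0.027,"rz":-0.03},{"tx":0.025,"ty":0.027,"rz":-0.03},{"tx":0.025,"ty":0.027,"rz":-0.018},{"tx":0.025,"ty":0.027},{"tx":0.025,"ty":0.027},{"tx":0.025,"ty":0.027},{"tx":0.025,"ty":0.027},{"tx":0.022,"ty":0.025},{"tx":0.022,"ty":0.025},{},{}]' 110 60
python3 - <<'E'
from h import *
s=ctrl.read_state();print(s["ee_pos"],s["tool_rot"][:,0],s["q"],s["force"])
im=ctrl.capture("scene");cv2.imwrite("pics/s1.png",cv2.resize(im[100:260,260:440,::-1],None,fx=3.6,fy=3.6))
E
```

```text
[ 0.16153885 -0.57719456  0.22190607] [9.63027144e-01 2.69404313e-01 1.87003193e-04] [-1.41311331e+00  3.59429494e-01  1.51129710e+00 -6.39388906e-06
  1.27254734e+00 -1.15089681e-01] [-0.02432522 -0.57087744 -1.032665  ]invalid input at $[0]: expected keys tx, ty, tz, rx, ry, rz
```

View pics/s1.png

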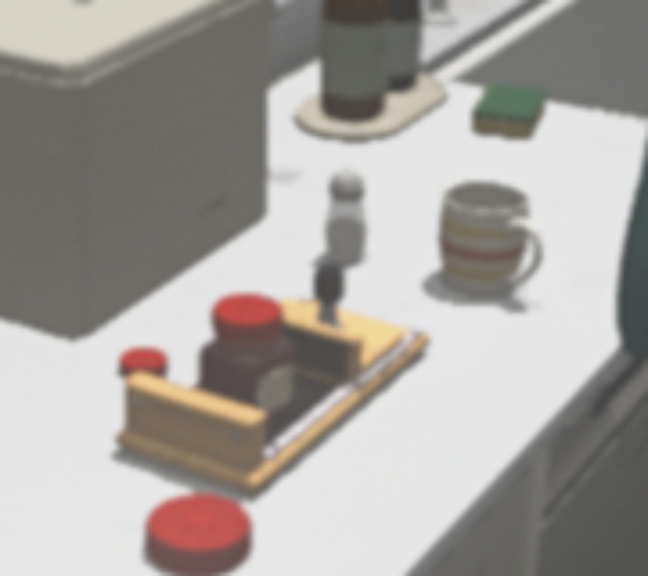

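The picture shows an unchanged scene: the call was refused because every row needs all six keys.

```bash
python3 -m jog '[{"tx":0.025,"ty":0.027,"tz":0,"rx":0,"ry":0,"rz":-0.03},{"tx":0.025,"ty":0.027,"tz":0,"rx":0,"ry":0,"rz":-0.03},{"tx":0.025,"ty":0.027,"tz":0,"rx":0,"ry":0,"rz":-0.03},{"tx":0.025,"ty":0.027,"tz":0,"rx":0,"ry":0,"rz":-0.03},{"tx":0.025,"ty":0.027,"tz":0,"rx":0,"ry":0,"rz":-0.03},{"tx":0.025,"ty":0.027,"tz":0,"rx":0,"ry":0,"rz":-0.03},{"tx":0.025,"ty":0.027,"tz":0,"rx":0,"ry":0,"rz":-0.03},{"tx":0.025,"ty":0.027,"tz":0,"rx":0,"ry":0,"rz":-0.03},{"tx":0.025,"ty":0.027,"tz":0,"rx":0,"ry":0,"rz":-0.03},{"tx":0.025,"ty":0.027,"tz":0,"rx":0,"ry":0,"rz":-0.018},{"tx":0.025,"ty":0.027,"tz":0,"rx":0,"ry":0,"rz":0},{"tx":0.025,"ty":0.027,"tz":0,"rx":0,"ry":0,"rz":0},{"tx":0.025,"ty":0.027,"tz":0,"rx":0,"ry":0,"rz":0},{"tx":0.025,"ty":0.027,"tz":0,"rx":0,"ry":0,"rz":0},{"tx":0.022,"ty":0.025,"tz":0,"rx":0,"ry":0,"rz":0},{"tx":0.022,"ty":0.025,"tz":0,"rx":0,"ry":0,"rz":0},{"tx":0,"ty":0,"tz":0,"rx":0,"ry":0,"rz":0},{"tx":0,"ty":0,"tz":0,"rx":0,"ry":0,"rz":0}]' 110 60
python3 - <<'E'
from h import *
s=ctrl.read_state();print(s["ee_pos"],s["tool_rot"][:,0],s["q"],s["force"])
im=ctrl.capture("scene");cv2.imwrite("pics/s2.png",cv2.resize(im[100:260,260:440,::-1],None,fx=3.6,fy=3.6))
E
```

```text
time_s: 1.95
ee_pos: [0.5555, -0.1493, 0.2222]
tool_rot: [[1.0, -0.013, -0.001], [-0.013, -1.0, -0.0], [-0.001, 0.0, -1.0]]
force: [0.3, 0.2, -0.1]
opening: 0.0495
grip_force: 0.0
[ 0.55547542 -0.14932855  0.22220254] [ 0.99991019 -0.01336146 -0.00104129] [-3.82426894e-01  3.24259053e-01  1.56469717e+00 -4.21746265e-04
  1.25359793e+00  1.20186302e+00] [ 0.29819357  0.21682444 -0.06700981]
```

View pics/s2.png

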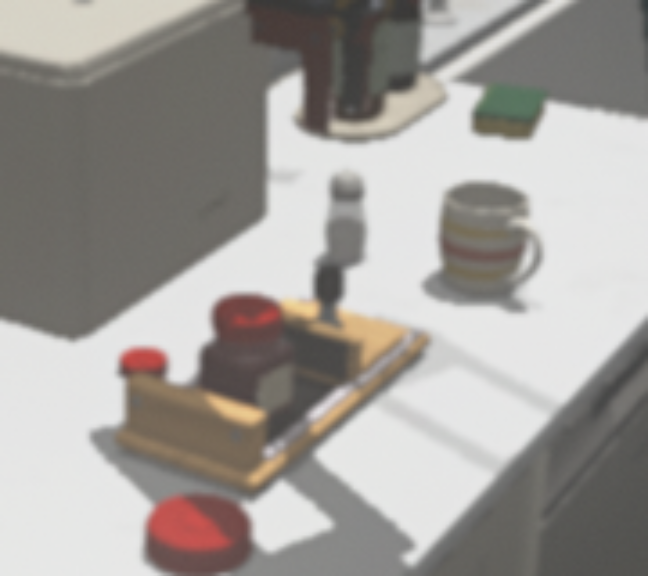

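The fingers (crop (310–360, 0–130)) hang above the knob (crop (328,283)). I'll do a quick cross-check of the knob in this view.

Run:
```python
from h import *
print(pt("scene",(260+328/3.6,100+283/3.6),.078))
im=cv2.imread("pics/scene0.png")[:,:,::-1].copy()
for s,c,m in blobs(red(im)): print(s,c,pt("scene",c,.105))
```

```text
[ 0.55136647 -0.14310481  0.078     ]
```

```bash
python3 -m jog '[{"tx":-0.001,"ty":0.002,"tz":-0.03,"rx":0,"ry":0,"rz":0},{"tx":0,"ty":0,"tz":-0.03,"rx":0,"ry":0,"rz":0},{"tx":0,"ty":0,"tz":-0.03,"rx":0,"ry":0,"rz":0},{"tx":0,"ty":0,"tz":-0.03,"rx":0,"ry":0,"rz":0},{"tx":0,"ty":0,"tz":-0.025,"rx":0,"ry":0,"rz":0},{"tx":0,"ty":0,"tz":-0.018,"rx":0,"ry":0,"rz":0},{"tx":0,"ty":0,"tz":0,"rx":0,"ry":0,"rz":0},{"tx":0,"ty":0,"tz":0,"rx":0,"ry":0,"rz":0}]'
python3 -m jog '[{"tx":0,"ty":0,"tz":0,"rx":0,"ry":0,"rz":0},{"tx":0,"ty":0,"tz":0,"rx":0,"ry":0,"rz":0},{"tx":0,"ty":0,"tz":0,"rx":0,"ry":0,"rz":0},{"tx":0,"ty":0,"tz":0,"rx":0,"ry":0,"rz":0},{"tx":0,"ty":0,"tz":0,"rx":0,"ry":0,"rz":0}]' 255 30
```

```text
time_s: 2.8
ee_pos: [0.554, -0.1487, 0.0598]
tool_rot: [[1.0, -0.016, -0.001], [-0.016, -1.0, 0.0], [-0.001, -0.0, -1.0]]
force: [0.7, -0.4, 0.0]
opening: 0.0498
grip_force: 0.0
time_s: 3.3
ee_pos: [0.5555, -0.1498, 0.0609]
tool_rot: [[1.0, -0.014, 0.002], [-0.014, -1.0, -0.003], [0.002, 0.003, -1.0]]
force: [-1.5, -6.4, 2.3]
opening: 0.0264
grip_force: 30.0
```

```bash
python3 -m jog '[{"tx":0,"ty":0.005,"tz":0,"rx":0,"ry":0,"rz":0},{"tx":0,"ty":0.007,"tz":0,"rx":0,"ry":0,"rz":0},{"tx":0,"ty":0.007,"tz":0,"rx":0,"ry":0,"rz":0},{"tx":0,"ty":0.007,"tz":0,"rx":0,"ry":0,"rz":0},{"tx":0,"ty":0.007,"tz":0,"rx":0,"ry":0,"rz":0},{"tx":0,"ty":0.005,"tz":0,"rx":0,"ry":0,"rz":0},{"tx":0,"ty":0.004,"tz":0,"rx":0,"ry":0,"rz":0},{"tx":0,"ty":0.004,"tz":0,"rx":0,"ry":0,"rz":0},{"tx":0,"ty":0.004,"tz":0,"rx":0,"ry":0,"rz":0},{"tx":0,"ty":0.004,"tz":0,"rx":0,"ry":0,"rz":0},{"tx":0,"ty":0.004,"tz":0,"rx":0,"ry":0,"rz":0},{"tx":0.001,"ty":0.004,"tz":0,"rx":0,"ry":0,"rz":0},{"tx":0,"ty":0.003,"tz":0,"rx":0,"ry":0,"rz":0},{"tx":0,"ty":0,"tz":0,"rx":0,"ry":0,"rz":0}]' 255 45
python3 -m jog '[{"tx":0,"ty":0.002,"tz":0,"rx":0,"ry":0,"rz":0},{"tx":0,"ty":0.002,"tz":0,"rx":0,"ry":0,"rz":0},{"tx":0,"ty":0.002,"tz":0,"rx":0,"ry":0,"rz":0}]'
```

```text
time_s: 4.7
ee_pos: [0.5564, -0.0852, 0.0609]
tool_rot: [[1.0, -0.014, 0.002], [-0.014, -1.0, -0.004], [0.002, 0.004, -1.0]]
force: [-1.8, -9.8, 3.6]
opening: 0.0268
grip_force: 45.0
time_s: 5.0
ee_pos: [0.5565, -0.0827, 0.0609]
tool_rot: [[1.0, -0.012, 0.002], [-0.012, -1.0, -0.01], [0.002, 0.01, -1.0]]
force: [-5.2, -30.6, -0.2]
opening: 0.027
grip_force: 45.0
```

Run:
```python
from h import *
s=ctrl.read_state();print(s["ee_pos"],s["force"],s["torque"])
a=ctrl.capture("scene");b=ctrl.capture("top")
A=cv2.resize(a[150:260,280:400,::-1],(480,440),interpolation=2);B=cv2.resize(b[180:260,290:350+20,::-1],(320,320),interpolation=2)
o=np.zeros((440,800,3),np.uint8);o[:,:480]=A;o[:320,480:]=B
cv2.imwrite("pics/j1.png",o)
```

```text
[ 0.55646145 -0.08274211  0.06090034] [ -5.22466951 -30.63311907  -0.16026478] [-4.83937379  0.82354404 -0.18374473]
```

View pics/j1.png

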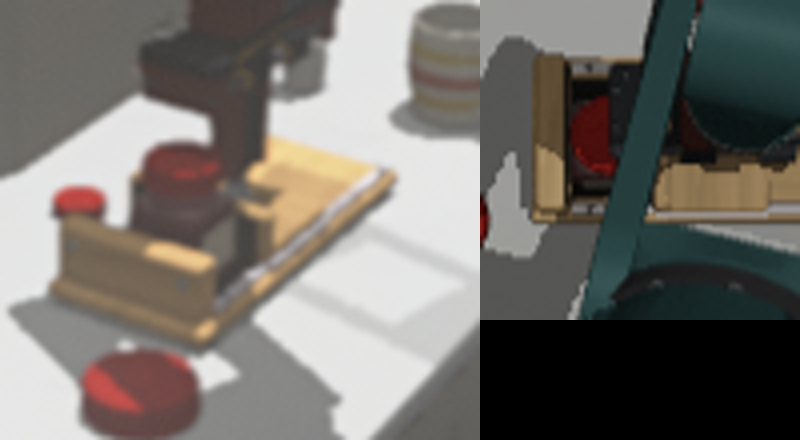

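The jar seems nearly against the fixed jaw: in the top view the lid's left edge is at about column 312.5, and so is the jaw face. I'll work out the gap numerically.

Run:
```python
from h import *
for n,uv,z in(("lid edge",(312.5,212),.108),("face",(290+98/4.4,213),.064),("vice +y end",(290+57/4.4,212),.018),("vice -y end",(290+468/4.4,212),.018),("slide face edge0",(290+294/4.4,213),.064),("knob0",(375.2,212),.09)): print(n,pt("top",uv,z).round(4))
```

```text
lid edge [0.5553 0.034  0.108 ]
face [0.5583 0.0356 0.064 ]
vice +y end [0.568  0.0654 0.018 ]
vice -y end [ 0.5634 -0.2246  0.018 ]
slide face edge0 [ 0.5562 -0.0979  0.064 ]
knob0 [ 0.5548 -0.1497  0.09  ]
```

The vice is closed: the jaw-face geometry puts the flush knob position at y≈−0.0845, and 30 N shows it pressed home. I'll release, rise, and look at the lid.

```bash
python3 -m jog '[{"tx":0,"ty":0,"tz":0,"rx":0,"ry":0,"rz":0},{"tx":0,"ty":0,"tz":0,"rx":0,"ry":0,"rz":0},{"tx":0,"ty":0,"tz":0,"rx":0,"ry":0,"rz":0},{"tx":0,"ty":-0.003,"tz":0.005,"rx":0,"ry":0,"rz":0},{"tx":0,"ty":0,"tz":0.02,"rx":0,"ry":0,"rz":0},{"tx":0,"ty":0,"tz":0.03,"rx":0,"ry":0,"rz":0},{"tx":0,"ty":-0.02,"tz":0.04,"rx":0,"ry":0,"rz":0},{"tx":0,"ty":-0.05,"tz":0.04,"rx":0,"ry":0,"rz":0},{"tx":0,"ty":-0.05,"tz":0.01,"rx":0,"ry":0,"rz":0},{"tx":0,"ty":-0.05,"tz":0,"rx":0,"ry":0,"rz":0},{"tx":0,"ty":-0.05,"tz":0,"rx":0,"ry":0,"rz":0},{"tx":0,"ty":-0.04,"tz":0,"rx":0,"ry":0,"rz":0},{"tx":0,"ty":0,"tz":0,"rx":0,"ry":0,"rz":0}]' 135
python3 - <<'E'
from h import *
a=ctrl.capture("scene");b=ctrl.capture("top")
A=cv2.resize(a[150:260,280:400,::-1],(480,440),interpolation=2);B=cv2.resize(b[180:260,290:390,::-1],(320,256),interpolation=2)
o=np.zeros((440,800,3),np.uint8);o[:,:480]=A;o[:256,480:]=B
cv2.imwrite("pics/j2.png",o); cv2.imwrite("pics/top2.png",b[:,:,::-1]);cv2.imwrite("pics/scene2.png",a[:,:,::-1])
for s,c,m in blobs(red(b)): print(s,c.round(1),pt("top",c,.109).round(4))
E
```

```text
time_s: 6.4
ee_pos: [0.5558, -0.3332, 0.1961]
tool_rot: [[1.0, -0.019, 0.002], [-0.019, -1.0, -0.003], [0.002, 0.003, -1.0]]
force: [-0.0, 0.8, 0.1]
opening: 0.0412
grip_force: 0.0
[336 171  12  12 118] [341.5 176.5] [ 0.6588 -0.0525  0.109 ]
[313 204  19  19 277] [321.7 213.1] [0.5515 0.0074 0.109 ]
[268 223  24  24 436] [279.1 234.3] [0.4922 0.1309 0.109 ]
```

View pics/j2.png

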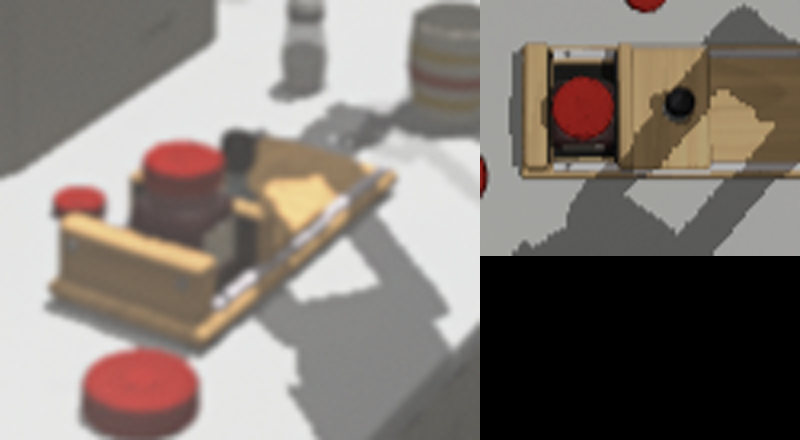

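The jar is flush between the jaws, with the lid centre at about (0.553, 0.006). Moving over it with the fingers wider.

```bash
python3 -m jog '[{"tx":-0.003,"ty":0.04,"tz":0,"rx":0,"ry":0,"rz":0.019},{"tx":0,"ty":0.05,"tz":0,"rx":0,"ry":0,"rz":0},{"tx":0,"ty":0.05,"tz":0,"rx":0,"ry":0,"rz":0},{"tx":0,"ty":0.05,"tz":0,"rx":0,"ry":0,"rz":0},{"tx":0,"ty":0.05,"tz":0,"rx":0,"ry":0,"rz":0},{"tx":0,"ty":0.05,"tz":0,"rx":0,"ry":0,"rz":0},{"tx":0,"ty":0.049,"tz":0,"rx":0,"ry":0,"rz":0},{"tx":0,"ty":0,"tz":0,"rx":0,"ry":0,"rz":0},{"tx":0,"ty":0,"tz":0,"rx":0,"ry":0,"rz":0}]' 30 20
python3 - <<'E'
from h import *
s=ctrl.read_state();print(s["ee_pos"],s["force"],s["torque"],s["q"])
E
```

```text
time_s: 7.4
ee_pos: [0.5516, 0.0138, 0.1959]
tool_rot: [[1.0, 0.009, -0.0], [0.009, -1.0, 0.0], [-0.0, -0.0, -1.0]]
force: [-1.0, -0.5, 0.3]
opening: 0.0773
grip_force: 0.0
[0.55159528 0.0137555  0.19590597] [-0.95982642 -0.52488133  0.34151951] [ 0.01254588 -0.03030694  0.02766689] [-1.00387793e-01  3.16545303e-01  1.64806237e+00  1.89439707e-04
  1.17736223e+00  1.46162465e+00]
```

```bash
python3 -m jog '[{"tx":0.001,"ty":-0.008,"tz":-0.02,"rx":0,"ry":0,"rz":0},{"tx":0,"ty":0,"tz":-0.025,"rx":0,"ry":0,"rz":0},{"tx":0,"ty":0,"tz":-0.02,"rx":0,"ry":0,"rz":0},{"tx":0,"ty":0,"tz":0,"rx":0,"ry":0,"rz":0},{"tx":0,"ty":0,"tz":0,"rx":0,"ry":0,"rz":0}]'
```

```text
time_s: 7.9
ee_pos: [0.5534, 0.0024, 0.1308]
tool_rot: [[1.0, 0.003, -0.001], [0.003, -1.0, 0.0], [-0.001, -0.0, -1.0]]
force: [0.3, -0.3, 0.1]
opening: 0.0773
grip_force: 0.0
```

```bash
python3 -m jog '[{"tx":0,"ty":0.003,"tz":-0.015,"rx":0,"ry":0,"rz":0},{"tx":0,"ty":0,"tz":-0.015,"rx":0,"ry":0,"rz":0},{"tx":0,"ty":0,"tz":-0.012,"rx":0,"ry":0,"rz":0},{"tx":0,"ty":0,"tz":0,"rx":0,"ry":0,"rz":0},{"tx":0,"ty":0,"tz":0,"rx":0,"ry":0,"rz":0},{"tx":0,"ty":0,"tz":0,"rx":0,"ry":0,"rz":0}]'
python3 -m jog '[{"tx":0,"ty":0,"tz":0,"rx":0,"ry":0,"rz":0},{"tx":0,"ty":0,"tz":0,"rx":0,"ry":0,"rz":0},{"tx":0,"ty":0,"tz":0,"rx":0,"ry":0,"rz":0},{"tx":0,"ty":0,"tz":0,"rx":0,"ry":0,"rz":0},{"tx":0,"ty":0,"tz":0,"rx":0,"ry":0,"rz":0}]' 255 20
```

```text
time_s: 8.5
ee_pos: [0.5544, 0.006, 0.0895]
tool_rot: [[1.0, 0.004, 0.001], [0.004, -1.0, -0.0], [0.001, 0.0, -1.0]]
force: [-0.9, 0.2, -0.4]
opening: 0.0778
grip_force: 0.0
time_s: 9.0
ee_pos: [0.5538, 0.0068, 0.089]
tool_rot: [[1.0, 0.004, 0.001], [0.004, -1.0, 0.001], [0.001, -0.001, -1.0]]
force: [-0.2, 4.8, 4.1]
opening: 0.0557
grip_force: 20.0
```

The opening of 55.7 mm matches the lid. Firming the grip, relieving the y offset, and beginning the turn.

```bash
python3 -m jog '[{"tx":0,"ty":0.001,"tz":0,"rx":0,"ry":0,"rz":0},{"tx":0,"ty":0,"tz":0,"rx":0,"ry":0,"rz":0},{"tx":0,"ty":0,"tz":0,"rx":0,"ry":0,"rz":0.05},{"tx":0,"ty":0,"tz":0,"rx":0,"ry":0,"rz":0.08},{"tx":0,"ty":0,"tz":0,"rx":0,"ry":0,"rz":0.08},{"tx":0,"ty":0,"tz":0,"rx":0,"ry":0,"rz":0.08},{"tx":0,"ty":0,"tz":0,"rx":0,"ry":0,"rz":0}]' 255 45
python3 - <<'E'
from h import *
s=ctrl.read_state();print(s["force"],s["torque"])
a=ctrl.capture("scene");cv2.imwrite("pics/t1.png",cv2.resize(a[150:260,280:400,::-1],(480,440),interpolation=2))
E
```

```text
time_s: 9.7
ee_pos: [0.5541, 0.0074, 0.0891]
tool_rot: [[0.957, 0.292, 0.001], [0.292, -0.957, 0.001], [0.001, -0.0, -1.0]]
force: [0.4, 4.3, 5.7]
opening: 0.0557
grip_force: 45.0
[0.35449977 4.33861992 5.71535104] [0.72742488 0.06747901 0.05292919]
```

View pics/t1.png

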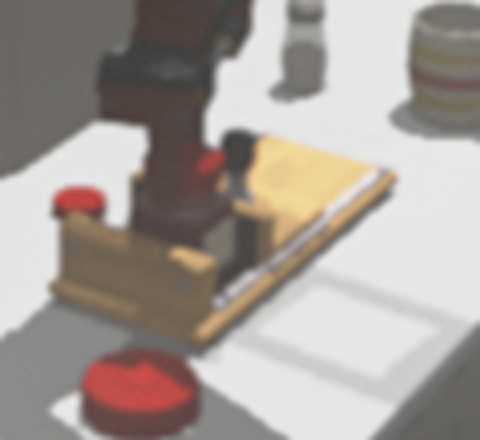

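The fingers grip the lid at crop (180,170), and the jar is still square in the jaws. Continuing the turn in steps, watching the forces.

```bash
python3 -m jog '[{"tx":0,"ty":0.001,"tz":0,"rx":0,"ry":0,"rz":0.1},{"tx":0,"ty":0,"tz":0.0003,"rx":0,"ry":0,"rz":0.1},{"tx":0,"ty":0,"tz":0,"rx":0,"ry":0,"rz":0.1},{"tx":0,"ty":0,"tz":0.0003,"rx":0,"ry":0,"rz":0.1},{"tx":0,"ty":0,"tz":0,"rx":0,"ry":0,"rz":0.1},{"tx":0,"ty":0,"tz":0,"rx":0,"ry":0,"rz":0.05},{"tx":0,"ty":0,"tz":0,"rx":0,"ry":0,"rz":0}]'
python3 -m jog '[{"tx":0,"ty":0,"tz":0,"rx":0,"ry":0,"rz":0.05},{"tx":0,"ty":0,"tz":0,"rx":0,"ry":0,"rz":0}]'
python3 -c "
from rig import ctrl
print(ctrl.read_state()['torque'])"
```

```text
time_s: 10.45
ee_pos: [0.553, 0.0093, 0.0896]
tool_rot: [[0.664, 0.748, -0.001], [0.748, -0.664, 0.002], [0.001, -0.002, -1.0]]
force: [-1.5, 7.6, 7.6]
opening: 0.0555
grip_force: 45.0
time_s: 10.65
ee_pos: [0.5529, 0.0095, 0.0896]
tool_rot: [[0.626, 0.78, -0.001], [0.78, -0.626, 0.002], [0.001, -0.002, -1.0]]
force: [-2.9, 7.8, 8.4]
opening: 0.0555
grip_force: 45.0
[ 1.33451921  0.46595863 -0.01231385]
```

```bash
for i in 1; do :; done; python3 -m jog '[{"tx":0,"ty":0.001,"tz":0,"rx":0,"ry":0,"rz":0.05},{"tx":0,"ty":0,"tz":0,"rx":0,"ry":0,"rz":0}]' | grep -v open
python3 -m jog '[{"tx":0,"ty":0,"tz":0,"rx":0,"ry":0,"rz":0.05},{"tx":0,"ty":0,"tz":0,"rx":0,"ry":0,"rz":0}]' | grep -v open
python3 -c "
from rig import ctrl
print(ctrl.read_state()['torque'])"
```

```text
time_s: 10.85
ee_pos: [0.5529, 0.0099, 0.0896]
tool_rot: [[0.586, 0.81, -0.001], [0.81, -0.586, 0.001], [0.0, -0.002, -1.0]]
force: [-3.5, 5.6, 8.6]
grip_force: 45.0
time_s: 11.05
ee_pos: [0.5527, 0.01, 0.0896]
tool_rot: [[0.545, 0.839, -0.002], [0.839, -0.545, 0.001], [0.0, -0.002, -1.0]]
force: [-3.6, 6.3, 9.2]
grip_force: 45.0
[ 0.93630955  0.46461395 -0.06230834]
```

Yaw is now 0.99 and the release is due. Steps of 0.05, one at a time.

```bash
python3 -m jog '[{"tx":0,"ty":0,"tz":0,"rx":0,"ry":0,"rz":0.05},{"tx":0,"ty":0,"tz":0,"rx":0,"ry":0,"rz":0}]' | grep -v open; python3 -c "
from rig import ctrl
print(ctrl.read_state()['torque'])"
```

```text
time_s: 11.25
ee_pos: [0.5526, 0.0101, 0.0896]
tool_rot: [[0.502, 0.865, -0.002], [0.865, -0.502, 0.002], [0.0, -0.002, -1.0]]
force: [-3.8, 5.8, 9.8]
grip_force: 45.0
[ 0.97737856  0.59858985 -0.05288176]
```

```bash
python3 -m jog '[{"tx":0,"ty":0,"tz":0,"rx":0,"ry":0,"rz":0.04},{"tx":0,"ty":0,"tz":0,"rx":0,"ry":0,"rz":0}]' | grep -v open; python3 -c "
from rig import ctrl
print(ctrl.read_state()['torque'])"
```

```text
time_s: 11.45
ee_pos: [0.5524, 0.0102, 0.0896]
tool_rot: [[0.467, 0.884, -0.002], [0.884, -0.467, 0.002], [0.0, -0.003, -1.0]]
force: [-4.0, 6.6, 9.9]
grip_force: 45.0
[ 1.03433315  0.67194798 -0.18185172]
```

```bash
python3 -m jog '[{"tx":0,"ty":0,"tz":0,"rx":0,"ry":0,"rz":0.04},{"tx":0,"ty":0,"tz":0,"rx":0,"ry":0,"rz":0}]' | grep -v open; python3 -c "
from rig import ctrl
print(ctrl.read_state()['torque'])"
```

```text
time_s: 11.65
ee_pos: [0.5523, 0.0102, 0.0897]
tool_rot: [[0.432, 0.902, -0.002], [0.902, -0.432, 0.002], [0.0, -0.003, -1.0]]
force: [-4.4, 6.8, 10.8]
grip_force: 45.0
[ 1.06037822  0.70266068 -0.07760177]
```

```bash
python3 -m jog '[{"tx":0,"ty":0,"tz":0,"rx":0,"ry":0,"rz":0.04},{"tx":0,"ty":0,"tz":0,"rx":0,"ry":0,"rz":0}]' | grep -v open; python3 -c "
from rig import ctrl
print(ctrl.read_state()['torque'])"
```

```text
time_s: 11.85
ee_pos: [0.5521, 0.0102, 0.0896]
tool_rot: [[0.395, 0.919, -0.003], [0.919, -0.395, 0.002], [0.001, -0.003, -1.0]]
force: [-4.5, 6.8, 11.2]
grip_force: 45.0
[ 1.07178656  0.75182537 -0.14178974]
```

```bash
python3 -m jog '[{"tx":0,"ty":0,"tz":0,"rx":0,"ry":0,"rz":0.03},{"tx":0,"ty":0,"tz":0,"rx":0,"ry":0,"rz":0}]' | grep -v open; python3 -c "
from rig import ctrl
print(ctrl.read_state()['torque'])"
python3 -m jog '[{"tx":0,"ty":0,"tz":0.001,"rx":0,"ry":0,"rz":0},{"tx":0,"ty":0,"tz":0,"rx":0,"ry":0,"rz":0},{"tx":0,"ty":0,"tz":0,"rx":0,"ry":0,"rz":0}]' | grep -v open; python3 -c "
from rig import ctrl
print(ctrl.read_state()['torque'])"
```

```text
time_s: 12.05
ee_pos: [0.552, 0.0103, 0.0896]
tool_rot: [[0.368, 0.93, -0.003], [0.93, -0.368, 0.002], [0.001, -0.003, -1.0]]
force: [-4.4, 6.8, 10.7]
grip_force: 45.0
[ 1.09687517  0.79045054 -0.13687339]
time_s: 12.35
ee_pos: [0.552, 0.0102, 0.0902]
tool_rot: [[0.368, 0.93, -0.003], [0.93, -0.368, 0.002], [0.001, -0.003, -1.0]]
force: [-4.1, 7.0, 7.5]
grip_force: 45.0
[ 1.08123105  0.56738821 -0.05989603]
```

```bash
python3 -m jog '[{"tx":0,"ty":0,"tz":0.001,"rx":0,"ry":0,"rz":0},{"tx":0,"ty":0,"tz":0,"rx":0,"ry":0,"rz":0},{"tx":0,"ty":0,"tz":0,"rx":0,"ry":0,"rz":0}]' | grep -v open; python3 -m jog '[{"tx":0,"ty":0,"tz":0.001,"rx":0,"ry":0,"rz":0},{"tx":0,"ty":0,"tz":0,"rx":0,"ry":0,"rz":0},{"tx":0,"ty":0,"tz":0,"rx":0,"ry":0,"rz":0}]' | grep -v open; python3 -c "
from rig import ctrl
print(ctrl.read_state()['torque'])"
```

```text
time_s: 12.65
ee_pos: [0.552, 0.0101, 0.091]
tool_rot: [[0.368, 0.93, -0.003], [0.93, -0.368, 0.002], [0.0, -0.003, -1.0]]
force: [-2.2, 6.5, 5.4]
grip_force: 45.0
time_s: 12.95
ee_pos: [0.5518, 0.0097, 0.0915]
tool_rot: [[0.368, 0.93, -0.004], [0.93, -0.368, 0.001], [-0.0, -0.004, -1.0]]
force: [-2.3, 5.2, 0.1]
grip_force: 45.0
[0.82747536 0.44945379 0.02140007]
```

```bash
python3 -m jog '[{"tx":0,"ty":0,"tz":0.001,"rx":0,"ry":0,"rz":0},{"tx":0,"ty":0,"tz":0,"rx":0,"ry":0,"rz":0},{"tx":0,"ty":0,"tz":0,"rx":0,"ry":0,"rz":0}]' | grep -v open; python3 -c "
from rig import ctrl
print(ctrl.read_state()['torque'])"
```

```text
time_s: 13.25
ee_pos: [0.5517, 0.0095, 0.0923]
tool_rot: [[0.368, 0.93, -0.004], [0.93, -0.368, 0.001], [-0.001, -0.004, -1.0]]
force: [-2.9, 5.1, -1.4]
grip_force: 45.0
[0.72325823 0.52075708 0.0581518 ]
```

```bash
python3 -m jog '[{"tx":-0.001,"ty":0.001,"tz":0,"rx":0,"ry":0,"rz":0},{"tx":0,"ty":0,"tz":0,"rx":0,"ry":0,"rz":0},{"tx":0,"ty":0,"tz":0,"rx":0,"ry":0,"rz":0}]' | grep -v open; python3 -m jog '[{"tx":0,"ty":0,"tz":0.001,"rx":0,"ry":0,"rz":0},{"tx":0,"ty":0,"tz":0,"rx":0,"ry":0,"rz":0},{"tx":0,"ty":0,"tz":0,"rx":0,"ry":0,"rz":0}]' | grep -v open
```

```text
time_s: 13.55
ee_pos: [0.5525, 0.0099, 0.0931]
tool_rot: [[0.368, 0.93, -0.0], [0.93, -0.368, -0.0], [-0.001, -0.0, -1.0]]
force: [-2.5, 1.1, -2.1]
grip_force: 45.0
time_s: 13.85
ee_pos: [0.5533, 0.01, 0.0946]
tool_rot: [[0.368, 0.93, 0.001], [0.93, -0.368, -0.0], [0.0, 0.001, -1.0]]
force: [-0.8, 1.9, -0.7]
grip_force: 45.0
```

The lid is free (about −0.7 N, and it rises with the tool). Lifting it straight up.

```bash
python3 -m jog '[{"tx":0,"ty":0,"tz":0.003,"rx":0,"ry":0,"rz":0},{"tx":0,"ty":0,"tz":0.004,"rx":0,"ry":0,"rz":0},{"tx":0,"ty":0,"tz":0.004,"rx":0,"ry":0,"rz":0},{"tx":0,"ty":0,"tz":0.004,"rx":0,"ry":0,"rz":0},{"tx":0,"ty":0,"tz":0.004,"rx":0,"ry":0,"rz":0},{"tx":0,"ty":0,"tz":0.003,"rx":0,"ry":0,"rz":0},{"tx":0,"ty":0,"tz":0,"rx":0,"ry":0,"rz":0},{"tx":0,"ty":0,"tz":0,"rx":0,"ry":0,"rz":0},{"tx":0,"ty":0,"tz":0,"rx":0,"ry":0,"rz":0},{"tx":0,"ty":0,"tz":0,"rx":0,"ry":0,"rz":0}]'
python3 - <<'E'
from h import *
a=ctrl.capture("scene");cv2.imwrite("pics/f1.png",cv2.resize(a[150:250,290:390,::-1],(600,600),interpolation=2))
E
```

```text
time_s: 14.85
ee_pos: [0.5524, 0.0102, 0.116]
tool_rot: [[0.368, 0.93, -0.001], [0.93, -0.368, 0.0], [-0.0, -0.001, -1.0]]
force: [-0.4, -0.0, -0.6]
opening: 0.0556
grip_force: 45.0
```

View pics/f1.png

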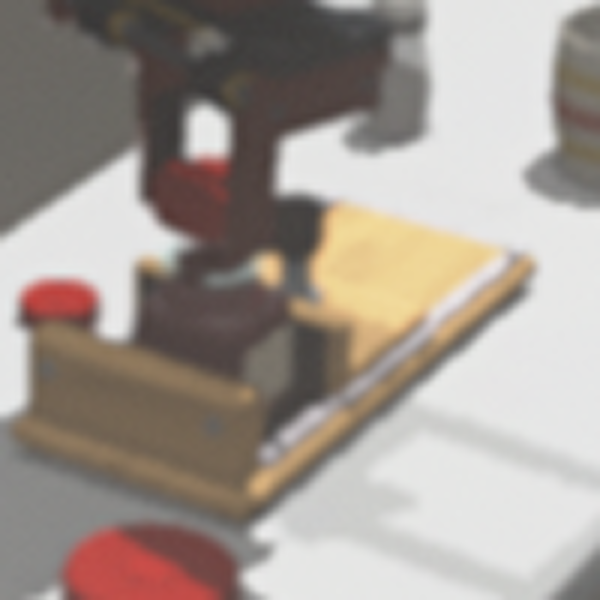

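The picture shows the red lid level in the gripper (crop (195,200)). The open jar's glass rim at (215,265) is clear beneath it, and the jar is upright in the closed jaws.

```bash
python3 -c "
from rig import ctrl
print(ctrl.job_done())"
```

```text
the job is handed in; nothing more can be done
None
```

I closed the vice on the jar and unscrewed the lid until its thread let go at about 1.19 rad; the job is handed in with the lid held level, about 15 mm above the open jar, which stands in the closed jaws.

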